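Index the bench vice to its next station

TASK

The small vice stands on a rotary indexer, locked by a sprung index pin. Pull the pin up by its black knob, swing the arm counter-clockwise (seen from above), and let the pin spring fully home in the next hole on that side, which you must find by feel. Do not swing past that hole, do not turn the table the other way, do not force the pin hard against the steel, and leave everything else where it is.

Things in the scene. Friction and masses are not known exactly. Their poses are not given: they have to be found in the camera images.
- indexer: Fixed rotary indexer: round grey base plate 310 mm across, 14 mm thick. Origin: centre of its underside, on the vertical turning axis. z up; x is the direction from the axis to the knob when joint index_table is 0.
- pivot (a point): Point on the turning axis, at the top (46 mm up) of the 144 mm metal table disc. The disc carries a blue vice (144 x 52 x 48 mm, lying across the arm) with an upright plate in its jaws (top at 111 mm). A 34 mm wide arm reaches from the disc out to the plunger, 120 mm from the axis.
- home_hole (a point): Mouth of the hole in which the pin starts, in the 40 mm long home block; table angle 0. All steel index blocks have flat tops 32 mm above the bench and one 12 mm hole, 120 mm from the axis. On each side of the home block, past an open gap, a 104 mm long block is clamped with its own hole.
- knob_top (a point): Centre of the top of the plunger's black upright knob (cylinder 24 mm across, 38 mm tall; clear 60 mm round it; a 34 mm bushing begins 6 mm below its lower end). 100 mm above the bench with the pin home. Swings with the table on a 120 mm radius, rises with the pin.
- index_table (a joint): Table angle, rad: 0 at the start, positive counter-clockwise from above. The long blocks are adjustable and not measured: the counter-clockwise hole lies anywhere from 0.79 to 1.13, with flat block top at least 0.35 to either side of it. Turning takes 1 to 2 N at the knob, 4 to 8 N while the pin rubs on a block; it stays where left.
- plunger (a joint): Height of the plunger, m: 0 = pin fully home in a hole, 0.014 = pin end level with the block tops (it rubs on a block top there), 0.022 = upper stop. A spring pushes it down with about 6 N at 0 and 10 N at 0.018. Let go, it springs down at once; over a hole it drops 14 mm.
- pin: The 10 mm round-nosed steel index pin under the knob, moving with it; 1 mm play all round in the holes. Origin 100 mm below the top of the knob.
- hex_key: Bystander: hex key 82 x 30 x 6 mm lying on the base plate, behind the table (opposite to the arm).
- sleeve_upright: Bystander: alloy sleeve 14 mm thick, 40 mm tall, standing on the base plate behind the table.
- screwdriver: Bystander: screwdriver 188 mm long lying on the bench to the right.
- caliper: Bystander: caliper 202 mm long lying on the bench to the right.
- tape_roll: Bystander: tape roll 100 mm across, 25 mm high, on the bench to the left.
- glue_bottle: Bystander: small white bottle 29 mm thick, 80 mm tall, standing at the left rear.
- turned_part: Bystander: turned alloy part 72 x 15 mm lying on the bench to the left.

How it is judged:
By the outcome, as a careful person would: the job done as asked, in the order asked, and still so for the second after the job is handed in, with the robot touching nothing.
It also fails if it takes over 45 s, if anything falls off the work surface, if the arm or the gripper's body presses on something with over 40 N, if the wrist force passes 120 N, or if a joint passes its speed limit or range.

ROBOT

A 6-joint arm with a two-finger parallel gripper is mounted at the origin on the work surface; the furniture and walls round the work are solid. World frame = base frame: x ahead of the robot, y to its left, z up, the work surface at z = 0. Lengths are in mm, angles in rad, forces in N, time in s.
With the tool pointing down it reaches from about 350 to 975 mm from the base axis. Payload 7.1 kg.
Tool frame: the origin (TCP) lies midway between the tips of the shut fingers; the grasp point (between the pads) lies 19 mm behind it (ctrl.hold_point_z is the distance from the TCP to the grasp point, in mm); x points along the fingers, y is the direction in which the jaws open and shut, and the axes are right-handed (so a half turn about x gives the same grasp; the last joint's range is limited). The gripper opens to 88 mm and grips with 3 to 60 N. Pads are 20 mm wide; open, the fingers measure 115 mm over their backs; the gripper's body (75 mm by 178 mm) begins 61 mm behind the grasp point.
Start: joints at [1.234, 0.423, 1.63, -0, 1.089, -0.019], TCP at [195.266, 593.696, 186.975] pointing down, gripper open.
Joint ranges: [-3, 3], [-0.9, 2.11], [0.09, 2.58], [-1.31, 4.45], [0.11, 2.69], [-2.54, 2.54]. Speed limits (rad/s): [2.39, 2.39, 3.01, 3.14, 3.14, 3.14].

INTERFACE

Orientations are given as a rotation vector (axis times angle).
In Python, from workcell import ctrl, get_image, calibration gives the robot as it stands.
- The arm moves only by the tool move_arm, never from a script. Its argument "rows" is a list of rows, each a list of 5 numbers: the shift along the world's x, y, z in mm, then the turn about the world's z in rad, then the closure, from -1 (fully open) to 1 (shut). In form: [[tx, ty, tz, roll, jaw], ...]. A call has 1 to 12 rows; each row is the pose to reach, as a shift and turn from the pose measured when the call began; what a row does not reach only later rows make up. A row lasts 1/8 s, in which the tool goes at most 62.5 mm and 10.7 degrees, less where a joint would pass 70% of its speed; a pose out of reach is approached as far as the arm can. A call with a gripper value outside its range is refused whole. The fingers move at their own pace and stop on an object; the grip force is fixed at half the most. Time passes only in rows, so rows that repeat a pose let the fingers close. It gives the time, the measured TCP pose, the force and the opening at its end, in the units of the state.
- ctrl.get_obs(): the state, without advancing time (a new reading comes with each control period).
- get_image(name): name is "scene" or "top" or "wrist"; returns the picture (384x512x3 uint8, blue, green, red); there is no depth.
- calibration(name): a dict with "fx", "fy", "cx", "cy" (pixels), "D" ([k1, k2, p1, p2, k3] as OpenCV has them; the pictures are not rectified), "view" (4x4, takes a point from world to camera coordinates); the wrist camera has in their place "T_tool_cam" (4x4, takes a point from camera to tool coordinates, whose origin is the TCP and whose axes are the tool frame's). Camera axes: x right, y up, looking along -z (the intrinsics and any distortion apply to the point x, -y, -z); pixel columns grow to the right and rows downward; lengths in mm; the calibration is good to about 2 mm. A picture is of the moment at which its call begins: read the wrist's pose just before it. calibration takes no time and is no camera call.
- ctrl.close_job(): hands the job in, once; it reports no verdict.
The state is a dict: "t": time; "qpos": joint angles; "qvel": joint speeds; "joint_torque": joint torques, N m; "ee_pos": TCP position; "orientation": TCP orientation; "ft_force": force on the tool from outside, world axes, zero at the start; "moment": the same for the moment, N m; "width": finger opening in mm.
Only numpy, scipy, OpenCV 4.12 (cv2) and the standard library are available. Lean on these libraries where they do the work, as an engineer would, in place of code of your own. Each camera call takes 0.05 s, during which the arm holds its last target.

## Working session

There is one attempt and no reset: what is moved stays moved. The work goes in short steps, Python scripts to look and compute and a tool call to move; the robot and the scene stay as the last step left them, time stands still between calls to the robot, and variables do not carry over. Pictures are saved under pics/ and viewed, and the job is handed in when it is done.

Besides the shell and the picture viewer there is one more tool, called after "Emit:" by a JSON object that holds its "api" and its "payload", one argument or row to a line. move_arm: Moves the arm, as the interface text tells. Its arguments: {"type":"object","properties":{"rows":{"type":"array"}},"required":["rows"]}

```bash
mkdir -p pics; ls; python3 - <<'E'
from workcell import ctrl,get_image,calibration
import cv2
o=ctrl.get_obs()
print({k:o[k] for k in('t','ee_pos','orientation','ft_force','width')},ctrl.hold_point_z)
for n in('scene','top','wrist'):
    cv2.imwrite(f'pics/{n}0.png',get_image(n)); print(n,calibration(n))
E
```

```text
pics
{'t': 0.0, 'ee_pos': array([195.08332207, 593.17904094, 186.24538785]), 'orientation': array([ 0.2483288 ,  1.55664303, -0.25053213]), 'ft_force': array([0.80240419, 0.08052276, 0.11141958]), 'width': 87.75810041899445} 18.700000000000003
scene {'fx': 426.10223457216085, 'fy': 426.10223457216085, 'cx': 256.0519853100538, 'cy': 194.98196373004308, 'D': array([-0.00341261,  0.        ,  0.        ,  0.        ,  0.        ]), 'view': array([[ 7.98308142e-01, -6.02180888e-01,  9.07134298e-03,
        -4.46234218e+02],
       [ 2.34307481e-01,  3.24425508e-01,  9.16432264e-01,
        -2.04829483e+02],
       [-5.54800969e-01, -7.29469854e-01,  4.00087011e-01,
        -1.05221151e+03],
       [ 0.00000000e+00,  0.00000000e+00,  0.00000000e+00,
         1.00000000e+00]])}
top {'fx': 416.32201382174213, 'fy': 416.32201382174213, 'cx': 254.39308817252225, 'cy': 196.00290531666707, 'D': array([0.00063309, 0.        , 0.        , 0.        , 0.        ]), 'view': array([[ 1.67877468e-02, -9.99837627e-01,  6.54913259e-03,
        -5.52164857e+01],
       [ 9.84182793e-01,  1.76795080e-02,  1.76271565e-01,
        -5.06783262e+02],
       [-1.76358728e-01,  3.48634121e-03,  9.84319788e-01,
        -1.60047061e+03],
       [ 0.00000000e+00,  0.00000000e+00,  0.00000000e+00,
         1.00000000e+00]])}
wrist {'fx': 271.87427927924375, 'fy': 271.87427927924375, 'cx': 254.19896058329454, 'cy': 194.54668005019371, 'D': array([-0.01292812,  0.        ,  0.        ,  0.        ,  0.        ]), 'T_tool_cam': array([[-2.07547296e-04,  2.54904999e-01, -9.66966079e-01,
        -1.96477285e+02],
       [ 9.99999014e-01, -1.29004481e-03, -5.54710215e-04,
         3.52149934e-01],
       [-1.38882798e-03, -9.66965241e-01, -2.54904480e-01,
        -6.85277086e+01],
       [ 0.00000000e+00,  0.00000000e+00,  0.00000000e+00,
         1.00000000e+00]])}
```

View pics/scene0.png

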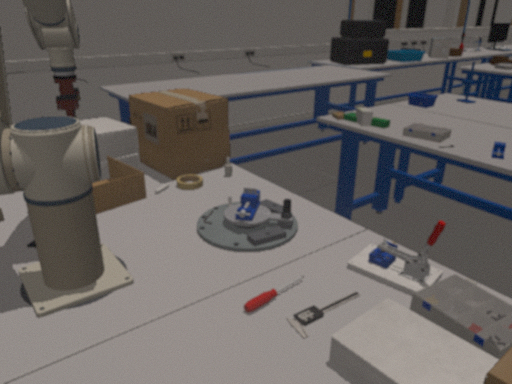

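View pics/top0.png

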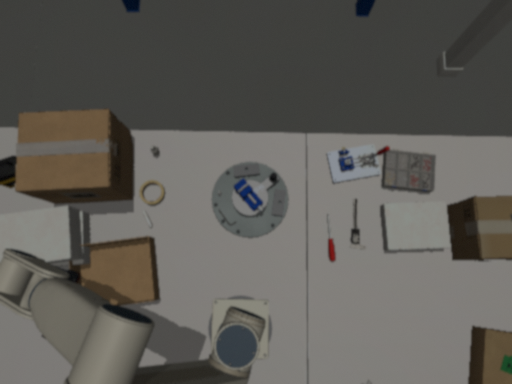

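View pics/wrist0.png

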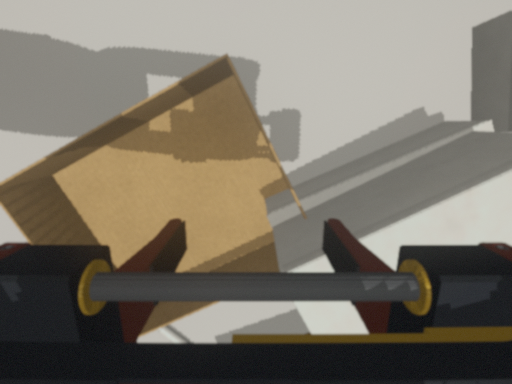

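```bash
cat > h.py <<'E'
from workcell import ctrl,get_image,calibration
import cv2,numpy as np
def ray(name,px,obs=None):
    c=calibration(name);K=np.array([[c['fx'],0,c['cx']],[0,c['fy'],c['cy']],[0,0,1]])
    u=cv2.undistortPoints(np.array([[px]],float),K,np.array(c['D']))[0,0]
    d=np.array([u[0],-u[1],-1])
    if name=='wrist':
        R=cv2.Rodrigues(np.array(obs['orientation'],float))[0];T=np.array(c['T_tool_cam'])
        return R@T[:3,3]+obs['ee_pos'],R@T[:3,:3]@d
    V=np.array(c['view']);R=V[:3,:3]
    return -R.T@V[:3,3],R.T@d
def onz(r,z): return r[0]+r[1]*(z-r[0][2])/r[1][2]
def tri(a,b):
    A=[];y=[]
    M=np.zeros((3,3));v=np.zeros(3)
    for o,d in(a,b):
        d=d/np.linalg.norm(d);P=np.eye(3)-np.outer(d,d);M+=P;v+=P@o
    p=np.linalg.solve(M,v)
    return p,[np.linalg.norm((np.eye(3)-np.outer(d,d)/(d@d))@(p-o)) for o,d in(a,b)]
E
python3 - <<'E'
import cv2
a=cv2.imread('pics/scene0.png')[170:260,180:320];b=cv2.imread('pics/top0.png')[150:250,200:300]
cv2.imwrite('pics/s0z.png',cv2.resize(a,None,fx=5.5,fy=5.5,interpolation=cv2.INTER_CUBIC))
cv2.imwrite('pics/t0z.png',cv2.resize(b,None,fx=6,fy=6,interpolation=cv2.INTER_CUBIC))
E
```

```text
(no output)
```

View pics/s0z.png

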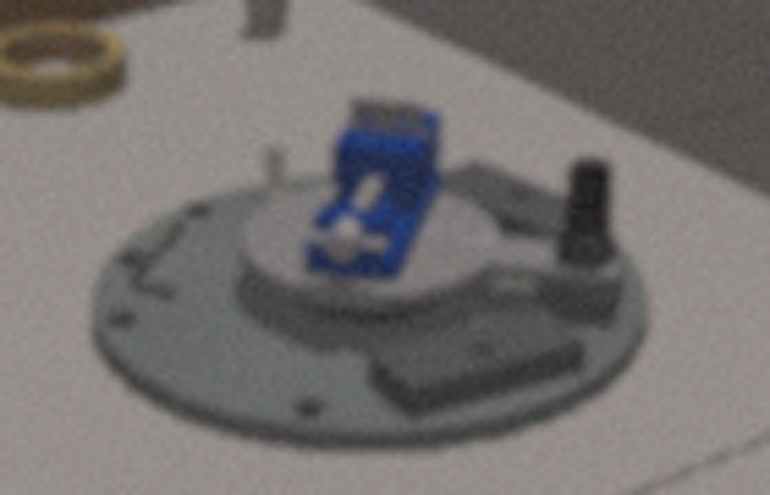

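View pics/t0z.png

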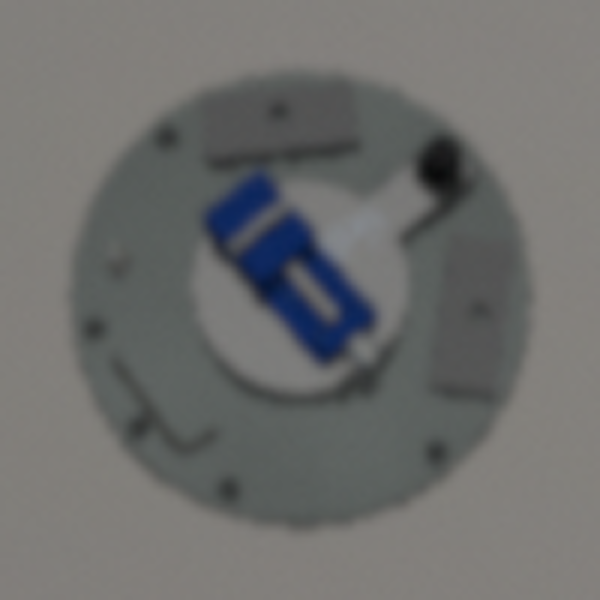

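```bash
python3 - <<'E'
from h import *
def t(z,f=6,o=(200,150)): return ((z[0]+.5)/f-.5+o[0],(z[1]+.5)/f-.5+o[1])
im=cv2.imread('pics/top0.png')
# base disc contour: greenish-grey vs bench
hsv=im.astype(int); m=((hsv[...,2]-hsv[...,1])<-2).astype(np.uint8)
m[:, :200]=0;m[:,300:]=0;m[:150]=0;m[250:]=0
m=cv2.morphologyEx(m,cv2.MORPH_CLOSE,np.ones((5,5)));m=cv2.morphologyEx(m,cv2.MORPH_OPEN,np.ones((3,3)))
c=max(cv2.findContours(m,cv2.RETR_EXTERNAL,cv2.CHAIN_APPROX_NONE)[0],key=cv2.contourArea)
e=cv2.fitEllipse(cv2.convexHull(c));print(e)
pts=np.array([onz(ray('top',p[0]),14)[:2] for p in cv2.convexHull(c)])
(cx,cy),r=cv2.minEnclosingCircle(pts.astype(np.float32));
A=np.c_[2*pts,np.ones(len(pts))];s=np.linalg.lstsq(A,(pts**2).sum(1),rcond=None)[0]
C=s[:2];print('centre',cx,cy,r,C,np.sqrt(s[2]+C@C))
k=onz(ray('top',t((438,160))),100);print('knob z100',k,np.linalg.norm(k[:2]-C),np.arctan2(*(k[:2]-C)[::-1]))
p=tri(ray('top',t((438,160))),ray('scene',t((591,163),5.5,(180,170))));print(p)
print('scene z100',onz(ray('scene',t((591,163),5.5,(180,170))),100))
for z in((280,108),(480,308)):
    h=onz(ray('top',t(z)),32)[:2]-C;print('hole',h+C,np.linalg.norm(h),np.arctan2(h[1],h[0]))
o=ctrl.get_obs();R=cv2.Rodrigues(o['orientation'])[0];print(R)
E
```

```text
((249.5330810546875, 199.31007385253906), (74.02091217041016, 74.82694244384766), 82.6078109741211)
centre 501.2445373535156 -27.37769889831543 152.1680145263672 [501.74473158 -27.3399353 ] 150.7981963419715
knob z100 [ 576.41440258 -114.99065968  100.        ] 115.14429752060576 -0.865200123401003
(array([ 578.78721212, -116.96983242,  102.65270848]), [np.float64(3.5689181653641042), np.float64(3.5689181653640167)])
scene z100 [ 586.67248684 -113.3676448   100.        ]
hole [625.88926265 -11.65338011] 125.13166109499028 0.1256910893540789
hole [ 491.97455515 -146.9854418 ] 120.04375690776405 -1.652274909019886
[[-3.84673053e-04  3.12467942e-01  9.49928227e-01]
 [-1.08013028e-03  9.49927614e-01 -3.12468178e-01]
 [-9.99999343e-01 -1.14624433e-03 -2.79054688e-05]]
```

Emit:
{"api": "move_arm", "payload": {
  "rows": [
    [0,0,40,0,-1],
    [60,-104,40,-0.1,-1],
    [120,-208,40,-0.2,-1],
    [180,-312,40,-0.3,-1],
    [240,-416,40,-0.4,-1],
    [300,-520,40,-0.51,-1],
    [360,-624,20,-0.51,-1],
    [405,-703,14,-0.51,-1],
    [405,-703,14,-0.51,-1],
    [405,-703,14,-0.51,-1],
    [405,-703,14,-0.51,-1],
    [405,-703,14,-0.51,-1]
  ]
}}

```text
t: 1.65
ee_pos: [538.8, -4.0, 206.8]
orientation: [0.646, 1.473, -0.648]
ft_force: [0.9, 1.0, -0.2]
width: 87.9
```

```bash
python3 - <<'E'
from h import *
import pickle
o=ctrl.get_obs();im=get_image('wrist');cv2.imwrite('pics/w1.png',im);pickle.dump(o,open('o1.pkl','wb'));cv2.imwrite('pics/w1z.png',cv2.resize(im[0:300],None,fx=1.56,fy=1.56,interpolation=cv2.INTER_CUBIC))
print(o['t'],o['ee_pos'],o['qvel'],o['ft_force'],o['qpos'])
E
```

```text
1.65 [538.80560585  -3.97454218 206.81624804] [-0.83017075  0.38759498 -0.45930483  0.0023631   0.06856625 -0.8296621 ] [ 0.89631848  1.00735317 -0.18734451] [-2.90417007e-02  2.73439604e-01  1.80234440e+00 -7.51539587e-04
  1.06653034e+00 -7.71392590e-01]
```

View pics/w1z.png

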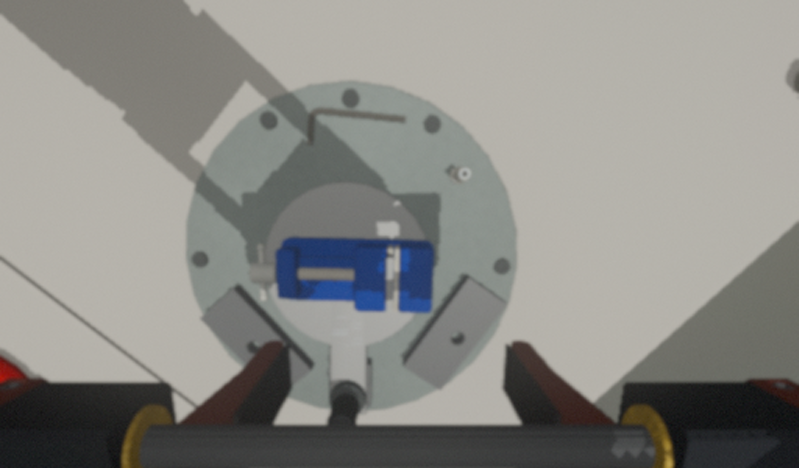

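Emit:
{"api": "move_arm", "payload": {
  "rows": [
    [61,-106,-7,0,-1],
    [61,-106,-7,0,-1],
    [61,-106,-7,0,-1],
    [61,-106,-7,0,-1],
    [61,-106,-7,0,-1],
    [61,-106,-7,0,-1]
  ]
}}

```text
t: 2.45
ee_pos: [602.9, -114.2, 200.0]
orientation: [0.645, 1.469, -0.649]
ft_force: [0.1, -0.1, -0.6]
width: 87.8
```

```bash
python3 - <<'E'
from h import *
import pickle
o=ctrl.get_obs();im=get_image('wrist');cv2.imwrite('pics/w2.png',im);pickle.dump(o,open('o2.pkl','wb'));cv2.imwrite('pics/w2z.png',cv2.resize(im[0:300],None,fx=1.5,fy=1.5,interpolation=cv2.INTER_CUBIC))
print(o['t'],o['ee_pos'],o['qvel'],o['ft_force'],o['qpos'])
print(cv2.Rodrigues(o['orientation'])[0])
E
```

```text
2.45 [ 602.89327637 -114.19931367  199.96424839] [-0.00216319  0.00281347 -0.00652474 -0.00012204 -0.00073176 -0.00135446] [ 0.0937513  -0.12892297 -0.63814878] [-0.20485458  0.391049    1.64719441 -0.00346906  1.10066081 -0.94544235]
[[ 2.00545910e-03  7.37014608e-01  6.75873839e-01]
 [-3.57540515e-03  6.75876163e-01 -7.37006533e-01]
 [-9.99991597e-01 -9.38486349e-04  3.99056782e-03]]
```

View pics/w2z.png

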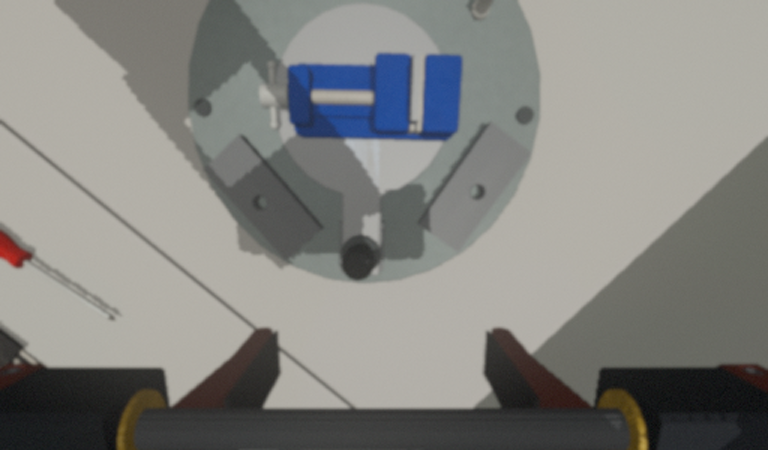

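```bash
python3 - <<'E'
from h import *
import pickle
o=pickle.load(open('o2.pkl','rb'));im=cv2.imread('pics/w2.png')
cv2.imwrite('pics/w2k.png',np.hstack([cv2.resize(im[145:195,210:270],(600,500),interpolation=cv2.INTER_CUBIC)]))
g=im.max(2);m=(g<75).astype(np.uint8);m[:,:215]=0;m[:,265:]=0;m[:145]=0;m[200:]=0
c=max(cv2.findContours(m,cv2.RETR_EXTERNAL,cv2.CHAIN_APPROX_NONE)[0],key=cv2.contourArea);print(cv2.boundingRect(c),cv2.minEnclosingCircle(c))
# hole dark blob
s=g[115:140,305:335].astype(int);y,x=np.where(s<s.min()+25);print('hole px',x.mean()+305,y.mean()+115,len(x))
hp=(x.mean()+305,y.mean()+115)
C=np.array([501.5,-27.3])
print('hole',onz(ray('wrist',hp,o),32)); 
s=g[120:150,160:185].astype(int);y,x=np.where(s<s.min()+20);h2=(x.mean()+160,y.mean()+120);print('hole2',h2,onz(ray('wrist',h2,o),32))
E
```

```text
(228, 157, 26, 29) ((239.1495361328125, 171.18692016601562), 14.212489128112793)
hole px 320.0 127.75 32
hole [624.4532936  -9.8859224  32.       ]
hole2 (np.float64(170.6078431372549), np.float64(135.0)) [ 486.84602381 -148.95271551   32.        ]
```

View pics/w2k.png

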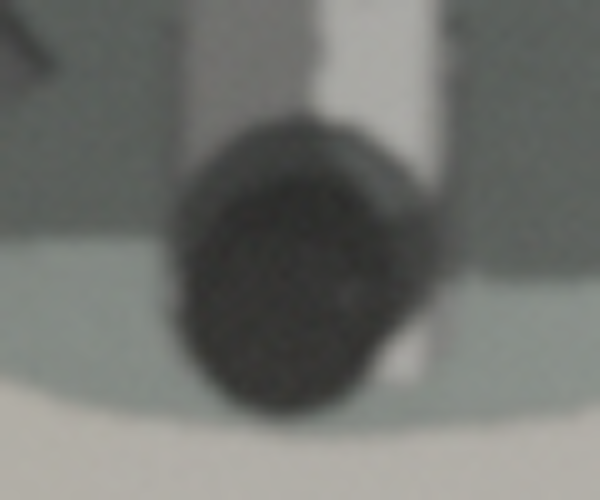

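```bash
python3 - <<'E'
from h import *
import pickle
from scipy.optimize import least_squares
o=pickle.load(open('o2.pkl','rb'))
K=onz(ray('wrist',(237.8,175.4),o),100);print('K',K)
K2=tri(ray('wrist',(237.8,175.4),o),ray('top',(272.58,176.25)));print(K2)
H=np.array([624.5,-9.9]);H2=np.array([486.8,-149.])
P=np.array([K[:2],H,H2])
r=least_squares(lambda c:np.linalg.norm(P-c,axis=1)-120,[500,-27]);print(r.x,r.fun)
for C in(r.x,np.array([501.5,-27.3])):
    a=[np.arctan2(*(p-C)[::-1]) for p in P];print(C,a,a[1]-a[0],a[2]-a[0])
E
```

```text
K [ 581.83861778 -116.93837382  100.        ]
(array([ 581.17666055, -117.41028469,   87.1959249 ]), [np.float64(2.533726830375409), np.float64(2.533726830375489)])
[504.17715547 -28.32889752] [-2.17410293  1.72596757  1.91587471]
[504.17715547 -28.32889752] [np.float64(-0.851147677048665), np.float64(0.15198100575700346), np.float64(-1.7138173967244947)] 1.0031286828056685 -0.8626697196758297
[501.5 -27.3] [np.float64(-0.8400555221472791), np.float64(0.14053093523544002), np.float64(-1.691002807247346)] 0.9805864573827191 -0.8509472851000669
```

Emit:
{"api": "move_arm", "payload": {
  "rows": [
    [-21,-3,0,0,-1],
    [-21,-3,-50,0,-1],
    [-21,-3,-100,0,-1],
    [-21,-3,-134,0,-0.2],
    [-21,-3,-134,0,0.1],
    [-21,-3,-134,0,0.1],
    [-21,-3,-134,0,0.1],
    [-21,-3,-134,0,0.1]
  ]
}}

```text
t: 3.5
ee_pos: [583.0, -117.5, 67.5]
orientation: [0.645, 1.466, -0.648]
ft_force: [0.9, -0.1, 0.7]
width: 41.6
```

```bash
python3 - <<'E'
from h import *
import pickle
o=ctrl.get_obs();im=get_image('wrist');cv2.imwrite('pics/w3.png',im);pickle.dump(o,open('o3.pkl','wb'));cv2.imwrite('pics/w3z.png',cv2.resize(im[100:300,150:360],None,fx=3,fy=3,interpolation=cv2.INTER_CUBIC))
print(o['t'],o['ee_pos'],o['width'],o['ft_force'])
E
```

```text
3.5 [ 582.95678036 -117.49743249   67.45184274] 41.6059802220713 [ 0.85528932 -0.12390815  0.67657385]
```

View pics/w3z.png

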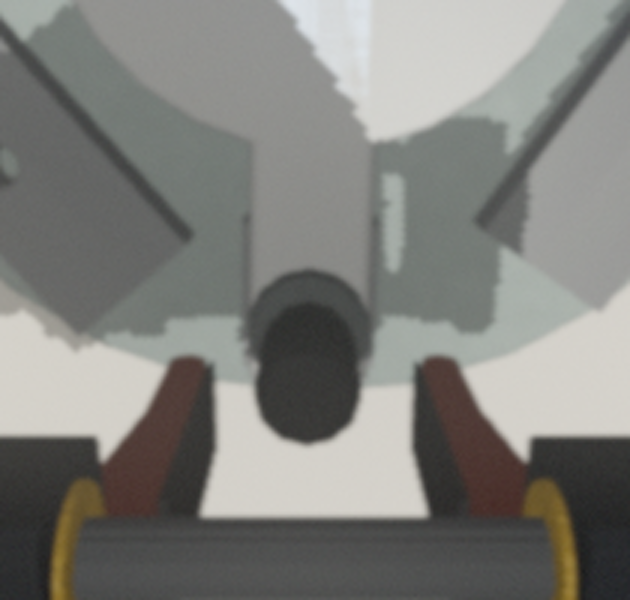

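```bash
python3 - <<'E'
from h import *
import pickle
o=pickle.load(open('o3.pkl','rb'))
R=cv2.Rodrigues(o['orientation'])[0]
for r in (388,392): 
  K=onz(ray('wrist',((308.5)/3+149.8,r/3+99.8),o),100);print(K,R.T@(K-o['ee_pos']))
E
```

```text
[ 580.96904819 -115.59127288  100.        ] [-32.56453611  -0.15867007  -2.54811235]
[ 581.59375458 -116.27277523  100.        ] [-32.55885107  -0.15879067  -1.62362806]
```

Emit:
{"api": "move_arm", "payload": {
  "rows": [
    [-1.4,0.8,0,0,0.3],
    [-1.4,0.8,0,0,0.36],
    [-1.4,0.8,0,0,0.4]
  ]
}}

```text
t: 3.92
ee_pos: [581.3, -116.7, 67.2]
orientation: [0.645, 1.467, -0.649]
ft_force: [0.2, 0.7, 0.9]
width: 26.3
```

```bash
python3 - <<'E'
from h import *
o=ctrl.get_obs();im=get_image('wrist');cv2.imwrite('pics/w4z.png',cv2.resize(im[150:300,180:330],None,fx=4,fy=4,interpolation=cv2.INTER_CUBIC))
print(o['t'],o['ee_pos'],o['width'],o['ft_force'])
E
```

```text
3.925 [ 581.29159515 -116.68750066   67.18827686] 26.335756152813858 [0.18653413 0.68686363 0.9482284 ]
```

View pics/w4z.png

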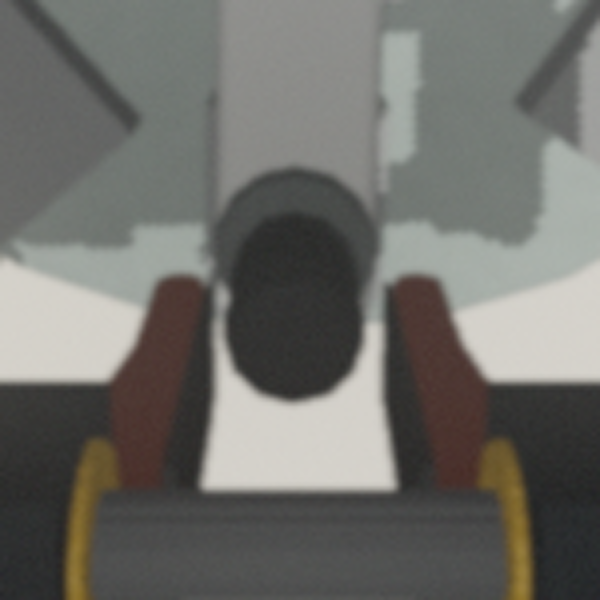

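Emit:
{"api": "move_arm", "payload": {
  "rows": [
    [-0.3,-0.3,0,0,0.5],
    [-0.3,-0.3,0,0,1],
    [-0.3,-0.3,0,0,1]
  ]
}}

```text
t: 4.35
ee_pos: [581.0, -117.0, 67.1]
orientation: [0.645, 1.467, -0.649]
ft_force: [-0.0, 0.6, -0.5]
width: 5.2
```

```bash
python3 - <<'E'
from h import *
o=ctrl.get_obs();im=get_image('wrist');cv2.imwrite('pics/w5z.png',cv2.resize(im[150:300,180:330],None,fx=4,fy=4,interpolation=cv2.INTER_CUBIC))
print(o['t'],o['ee_pos'],o['width'],o['ft_force'])
im=get_image('scene');cv2.imwrite('pics/s5z.png',cv2.resize(im[130:250,220:340],None,fx=5,fy=5,interpolation=cv2.INTER_CUBIC))
E
```

```text
4.35 [ 580.97727392 -117.01361449   67.10648102] 5.244616248288104 [-0.04239883  0.60967165 -0.51595   ]
```

View pics/w5z.png

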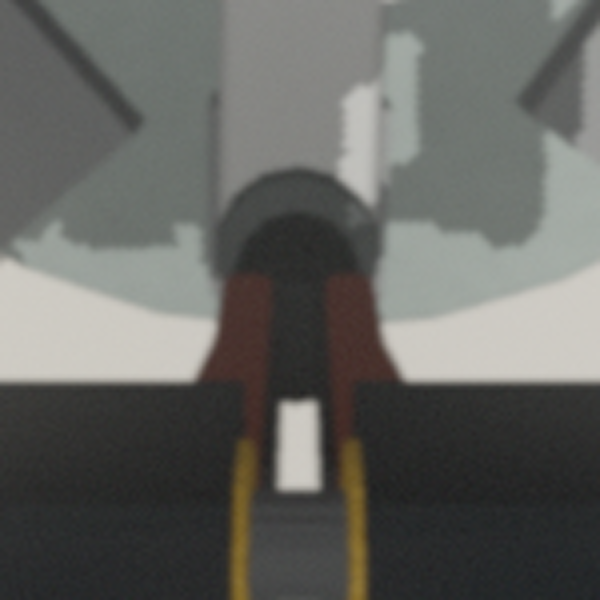

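View pics/s5z.png

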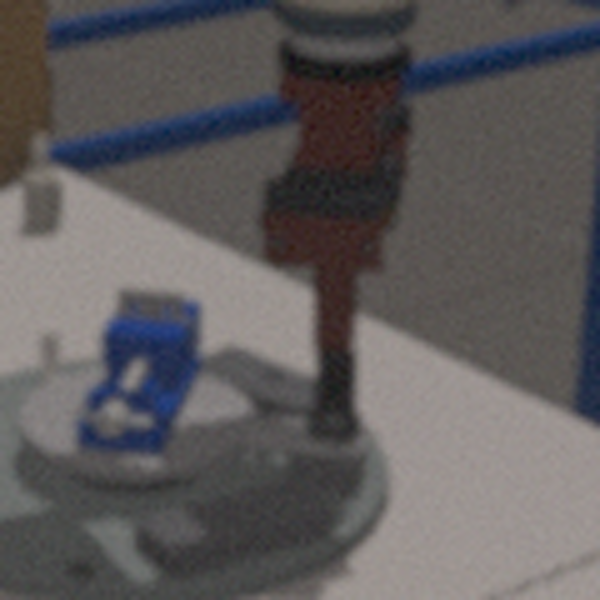

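```bash
python3 - <<'E'
from h import *
o=ctrl.get_obs()
def proj(n,p):
    c=calibration(n);V=c['view'];q=V[:3,:3]@p+V[:3,3];return c['cx']+c['fx']*q[0]/-q[2],c['cy']-c['fy']*q[1]/-q[2]
for nm,p in dict(tcp=o['ee_pos'],k100=[581,-117,100],k62=[581,-117,62],k56=[581,-117,56],k32=[581,-117,32],C=[502,-28,46]).items(): print(nm,proj('scene',np.array(p)),proj('top',np.array(p)))
im=get_image('top');cv2.imwrite('pics/t6z.png',cv2.resize(im[140:240,210:310],None,fx=6,fy=6,interpolation=cv2.INTER_CUBIC))
im=cv2.imread('pics/scene0.png');cv2.imwrite('pics/s0k.png',cv2.resize(im[185:235,260:310],None,fx=12,fy=12,interpolation=cv2.INTER_CUBIC))
E
```

```text
tcp (np.float64(285.96295033264073), np.float64(210.23103936541023)) (np.float64(272.6904685259301), np.float64(176.9981557225087))
k100 (np.float64(286.3913115995035), np.float64(200.10237554484837)) (np.float64(273.115157918242), np.float64(175.0985946420085))
k62 (np.float64(285.9103392684565), np.float64(211.77664608403074)) (np.float64(272.62567087365085), np.float64(177.27269987054092))
k56 (np.float64(285.8354515969056), np.float64(213.59433679366185)) (np.float64(272.55041431636926), np.float64(177.60695932944824))
k32 (np.float64(285.53871773131897), np.float64(220.79672911725777)) (np.float64(272.2547050776411), np.float64(178.9203812251823))
C (np.float64(246.74912728484327), np.float64(212.8372517334488)) (np.float64(249.70963515896403), np.float64(197.29709662125174))
```

View pics/s0k.png

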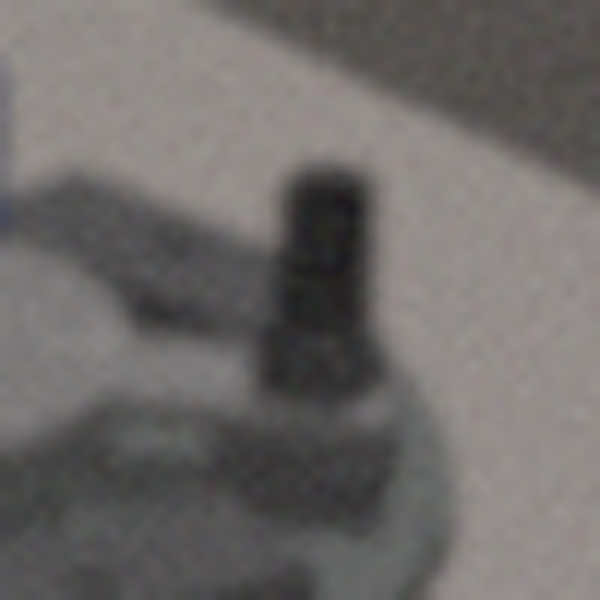

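View pics/t6z.png

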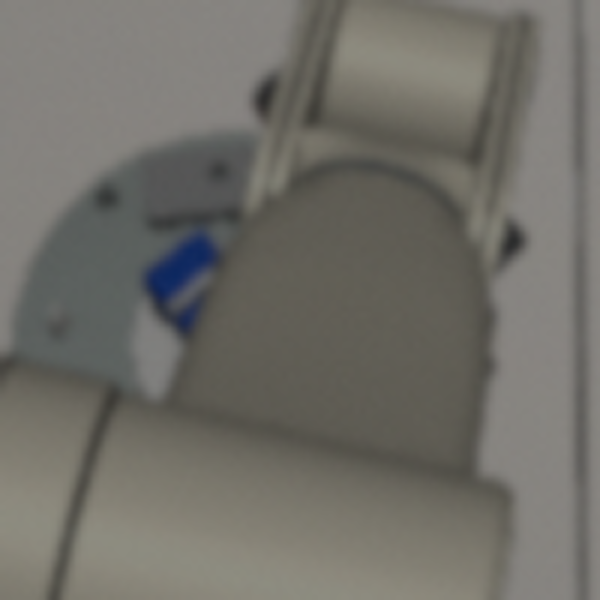

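The fingers shut to 5 mm with no force. In the wrist picture the brown tips cover the knob top, and the tip spacing puts the real tips about 37 mm behind the reported TCP. So they closed just above the knob. I'll open wide, which clears the bushing and block whichever reading is right, then go lower.

Emit:
{"api": "move_arm", "payload": {
  "rows": [
    [0,0,1,0,-0.7],
    [0,0,1,0,-0.7],
    [0,0,1,0,-0.7],
    [0,0,1,0,-0.7],
    [0,0,-10,0,-0.7],
    [0,0,-20,0,-0.7],
    [0,0,-20,0,-0.7],
    [0,0,-20,0,-0.7]
  ]
}}

```text
t: 5.5
ee_pos: [580.9, -117.0, 46.9]
orientation: [0.645, 1.467, -0.649]
ft_force: [-0.1, -0.8, -0.2]
width: 73.8
```

```bash
python3 - <<'E'
from h import *
o=ctrl.get_obs();im=get_image('wrist');cv2.imwrite('pics/w6z.png',cv2.resize(im[150:300,160:350],None,fx=4,fy=4,interpolation=cv2.INTER_CUBIC))
print(o['t'],o['ee_pos'],o['width'],o['ft_force'])
im=get_image('scene');cv2.imwrite('pics/s6z.png',cv2.resize(im[130:250,220:340],None,fx=5,fy=5,interpolation=cv2.INTER_CUBIC))
E
```

```text
5.5 [ 580.91260989 -116.97475472   46.88839373] 73.83853975940971 [-0.08895713 -0.75084642 -0.21334541]
```

View pics/w6z.png

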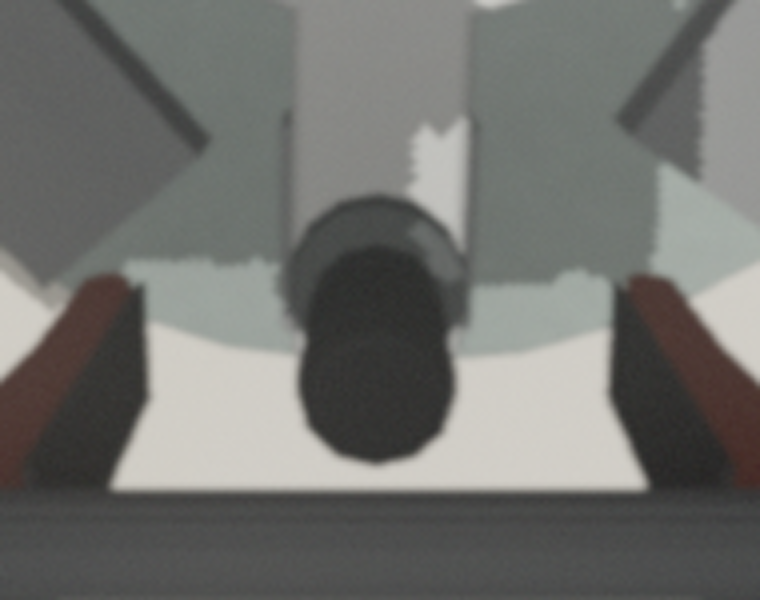

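View pics/s6z.png

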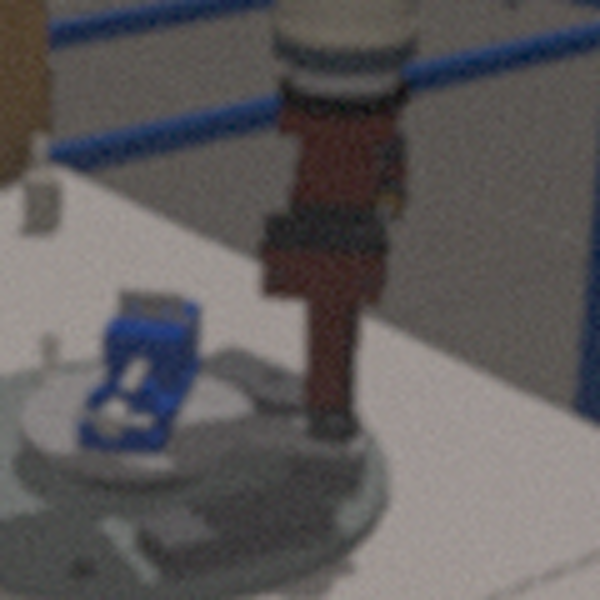

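Emit:
{"api": "move_arm", "payload": {
  "rows": [
    [0,0,-8,0,-0.3],
    [0,0,-16,0,0.1],
    [0,0,-16,0,0.3],
    [0,0,-16,0,0.4],
    [0,0,-16,0,0.4],
    [0,0,-16,0,0.4]
  ]
}}

```text
t: 6.35
ee_pos: [581.3, -117.1, 31.5]
orientation: [0.645, 1.466, -0.649]
ft_force: [-0.2, -0.3, -0.3]
width: 26.4
```

```bash
python3 - <<'E'
from h import *
o=ctrl.get_obs();im=get_image('wrist');cv2.imwrite('pics/w7z.png',cv2.resize(im[150:300,160:350],None,fx=4,fy=4,interpolation=cv2.INTER_CUBIC))
print(o['t'],o['ee_pos'],o['width'],o['ft_force'])
E
```

```text
6.35 [ 581.3250006  -117.06888956   31.47169884] 26.38272202963352 [-0.1724218  -0.2948748  -0.27474959]
```

View pics/w7z.png

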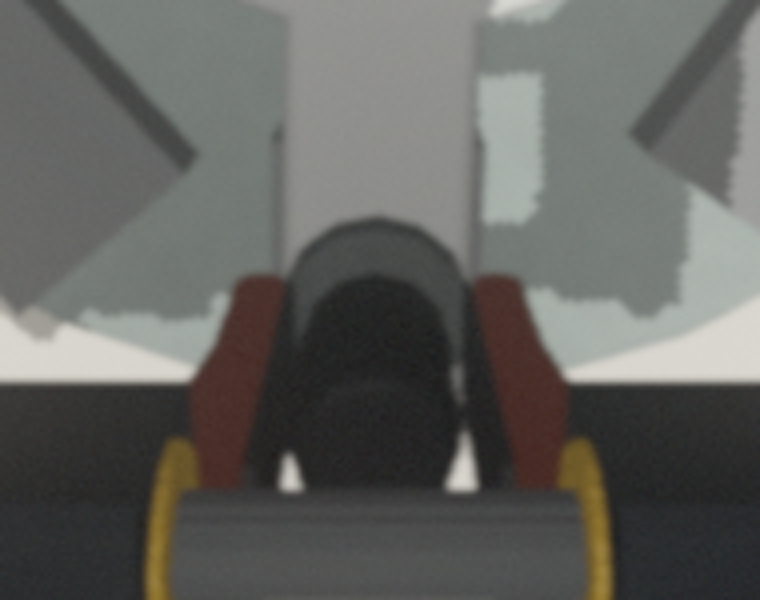

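Emit:
{"api": "move_arm", "payload": {
  "rows": [
    [-0.4,-0.4,0,0,0.46],
    [-0.4,-0.4,0,0,0.6],
    [-0.4,-0.4,0,0,0.6]
  ]
}}

```text
t: 6.78
ee_pos: [580.9, -117.5, 31.5]
orientation: [0.645, 1.466, -0.649]
ft_force: [-0.2, 0.4, 0.9]
width: 23.8
```

Emit:
{"api": "move_arm", "payload": {
  "rows": [
    [0,0,0,0,1],
    [0,0,0,0,1],
    [0,0,4,0,1],
    [0,0,8,0,1],
    [0,0,8,0,1]
  ]
}}

```text
t: 7.4
ee_pos: [580.7, -117.5, 39.4]
orientation: [0.645, 1.466, -0.649]
ft_force: [1.9, -0.9, -9.1]
width: 23.4
```

Emit:
{"api": "move_arm", "payload": {
  "rows": [
    [0,0,4,0,1],
    [0,0,8,0,1],
    [0,0,10.5,0,1],
    [0,0,10.5,0,1]
  ]
}}

```text
t: 7.9
ee_pos: [580.6, -117.5, 50.0]
orientation: [0.645, 1.466, -0.649]
ft_force: [3.2, -1.8, -10.8]
width: 23.4
```

```bash
python3 - <<'E'
from h import *
o=ctrl.get_obs();im=get_image('wrist');cv2.imwrite('pics/w8z.png',cv2.resize(im[150:300,160:350],None,fx=4,fy=4,interpolation=cv2.INTER_CUBIC))
p=o['ee_pos'];print(o['t'],p,o['width'],o['ft_force'])
C=np.array([502.8,-28.]);d=p[:2]-C;print(np.linalg.norm(d),np.arctan2(d[1],d[0]))
d=d/np.linalg.norm(d)*120
for a in np.arange(.1,.85,.1): print(round(a,2),np.round(cv2.Rodrigues(np.array([0,0,a]))[0][:2,:2]@d-d,1))
E
```

```text
7.9 [ 580.62937718 -117.53650307   50.01611704] 23.385763977683762 [  3.2425415   -1.82499837 -10.75206724]
118.63472229367208 -0.8552337104041962
0.1 [8.6 8.3]
0.2 [16.4 17.4]
0.3 [23.2 27.3]
0.4 [29.1 37.8]
0.5 [33.8 48.8]
0.6 [37.4 60.3]
0.7 [39.8 72. ]
0.8 [41.1 83.9]
```

View pics/w8z.png

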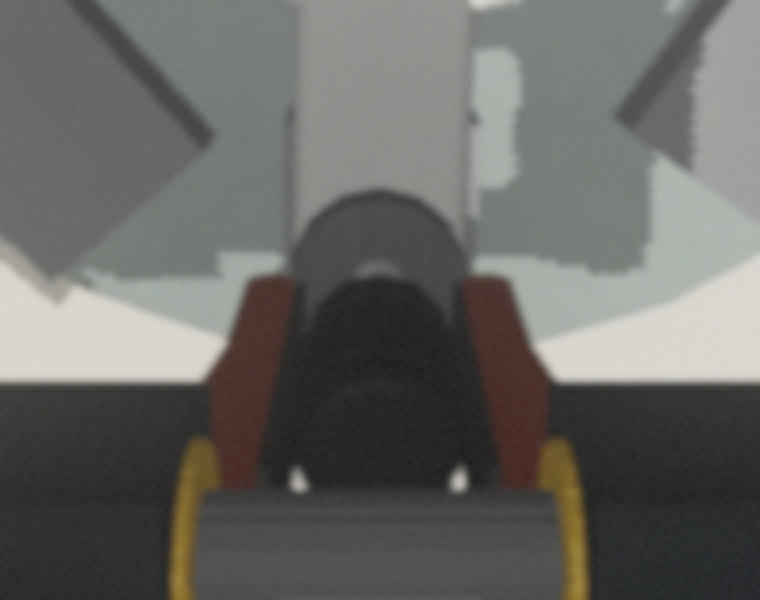

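Emit:
{"api": "move_arm", "payload": {
  "rows": [
    [4.3,4.1,0,0.05,1],
    [8.6,8.3,0,0.1,1],
    [12.5,12.8,0,0.15,1],
    [16.4,17.4,0,0.2,1],
    [19.8,22.3,0,0.25,1],
    [23.2,27.3,0,0.3,1],
    [23.2,27.3,0,0.3,1]
  ]
}}

```text
t: 8.82
ee_pos: [603.9, -90.0, 49.7]
orientation: [0.413, 1.525, -0.415]
ft_force: [3.5, -0.5, -10.9]
width: 23.5
```

Emit:
{"api": "move_arm", "payload": {
  "rows": [
    [3,5.2,0,0.05,1],
    [5.9,10.5,0,0.1,1],
    [8.3,16,0,0.15,1],
    [10.6,21.5,0,0.2,1],
    [12.5,27.2,0,0.25,1],
    [14.2,33,0,0.3,1],
    [15.5,38.8,0,0.35,1],
    [16.6,44.7,0,0.4,1],
    [17.4,50.6,0,0.45,1],
    [17.4,50.6,0,0.45,1]
  ]
}}

```text
t: 10.07
ee_pos: [620.8, -39.2, 49.5]
orientation: [0.062, 1.565, -0.062]
ft_force: [2.2, -0.6, -10.9]
width: 23.4
```

```bash
python3 - <<'E'
from h import *
import pickle
o=ctrl.get_obs();im=get_image('wrist');cv2.imwrite('pics/w9.png',im);pickle.dump(o,open('o9.pkl','wb'));cv2.imwrite('pics/w9z.png',cv2.resize(im[100:300,150:350],None,fx=3,fy=3,interpolation=cv2.INTER_CUBIC))
p=o['ee_pos'];print(o['t'],p,o['width'],o['ft_force'])
C=np.array([502.8,-28.]);d=p[:2]-C;print(np.linalg.norm(d),np.arctan2(d[1],d[0])+.855)
E
```

```text
10.075 [620.77107366 -39.20119164  49.45124749] 23.446338645553855 [  2.24430127  -0.63061667 -10.89045749]
118.50164941723597 0.7603351663152222
```

View pics/w9z.png

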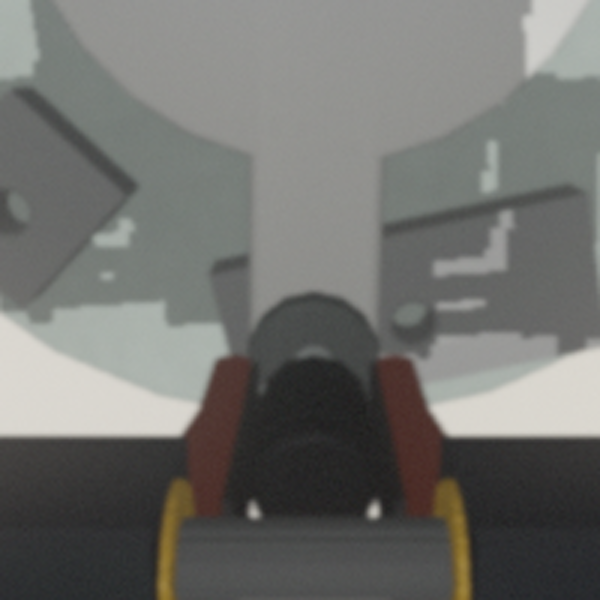

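```bash
python3 - <<'E'
from h import *
import pickle
o=pickle.load(open('o9.pkl','rb'))
R=cv2.Rodrigues(o['orientation'])[0]
h=onz(ray('wrist',(411/3+149.8,315/3+99.8),o),32);print(h,R.T@(h-o['ee_pos']))
for C in ([502.8,-28.],[501.5,-27.3],[504.2,-28.3]):
    C=np.array(C);f=lambda p:np.arctan2(p[1]-C[1],p[0]-C[0]);print(f(h)-f(o['ee_pos']),np.linalg.norm(h[:2]-C))
# block near edge
e=onz(ray('wrist',(212/3+149.8,268/3+99.8),o),32);print(f(e)-f(o['ee_pos']))
C=np.array([502.8,-28.]);d=o['ee_pos'][:2]-C
d=d/np.linalg.norm(d)*120
for a in np.arange(.02,.36,.02): print(round(a,2),np.round(cv2.Rodrigues(np.array([0,0,a]))[0][:2,:2]@d-d,1))
E
```

```text
[619.62045899 -11.94964282  32.        ] [17.44335342 27.06896023 -3.39377069]
0.23120334856919378 117.91791045044543
0.22868437428148247 119.11371163022508
0.23396699537845012 116.57279500006382
-0.26382883509586535
0.02 [0.2 2.4]
0.04 [0.4 4.8]
0.06 [0.5 7.2]
0.08 [0.5 9.6]
0.1 [ 0.5 12. ]
0.12 [ 0.5 14.4]
0.14 [ 0.4 16.8]
0.16 [ 0.3 19.2]
0.18 [ 0.1 21.6]
0.2 [-0.1 24. ]
0.22 [-0.4 26.3]
0.24 [-0.7 28.7]
0.26 [-1.1 31.1]
0.28 [-1.5 33.5]
0.3 [-2.  35.8]
0.32 [-2.5 38.2]
0.34 [-3.1 40.5]
```

Emit:
{"api": "move_arm", "payload": {
  "rows": [
    [0.3,4,0,0.033,1],
    [0.5,8,0,0.067,1],
    [0.5,12,0,0.1,1],
    [0.5,14.4,0,0.12,1],
    [0.5,14.4,-1.5,0.12,1],
    [0.5,14.4,-3,0.12,1],
    [0.5,14.4,-3,0.12,1]
  ]
}}

```text
t: 11.0
ee_pos: [621.2, -24.8, 46.3]
orientation: [-0.031, 1.566, 0.032]
ft_force: [1.0, -0.3, -10.8]
width: 23.6
```

Emit:
{"api": "move_arm", "payload": {
  "rows": [
    [0,0,-0.6,0,1],
    [0,0,-0.6,0,1]
  ]
}}

```text
t: 11.25
ee_pos: [621.2, -24.8, 45.7]
orientation: [-0.031, 1.566, 0.032]
ft_force: [1.5, -0.9, -10.5]
width: 23.3
```

Emit:
{"api": "move_arm", "payload": {
  "rows": [
    [0,0,-0.6,0,1],
    [0,0,-0.6,0,1]
  ]
}}

```text
t: 11.5
ee_pos: [621.3, -24.9, 45.3]
orientation: [-0.031, 1.566, 0.032]
ft_force: [1.3, -0.1, -7.6]
width: 23.4
```

Emit:
{"api": "move_arm", "payload": {
  "rows": [
    [0,0,-0.5,0,1],
    [0,0,-0.5,0,0.38],
    [0,0,-0.5,0,0.36],
    [0,0,-0.5,0,0.36]
  ]
}}

```text
t: 12.0
ee_pos: [621.7, -24.8, 45.4]
orientation: [-0.03, 1.565, 0.032]
ft_force: [-0.3, -0.1, 0.6]
width: 28.0
```

```bash
python3 - <<'E'
from h import *
import pickle
o=ctrl.get_obs();im=get_image('wrist');cv2.imwrite('pics/w10.png',im);pickle.dump(o,open('o10.pkl','wb'));cv2.imwrite('pics/w10z.png',cv2.resize(im[100:300,150:350],None,fx=3,fy=3,interpolation=cv2.INTER_CUBIC))
p=o['ee_pos'];print(o['t'],p,o['width'],o['ft_force'])
E
```

```text
12.0 [621.69176872 -24.81616556  45.3604762 ] 27.978191728854252 [-0.32354928 -0.08982677  0.61507288]
```

View pics/w10z.png

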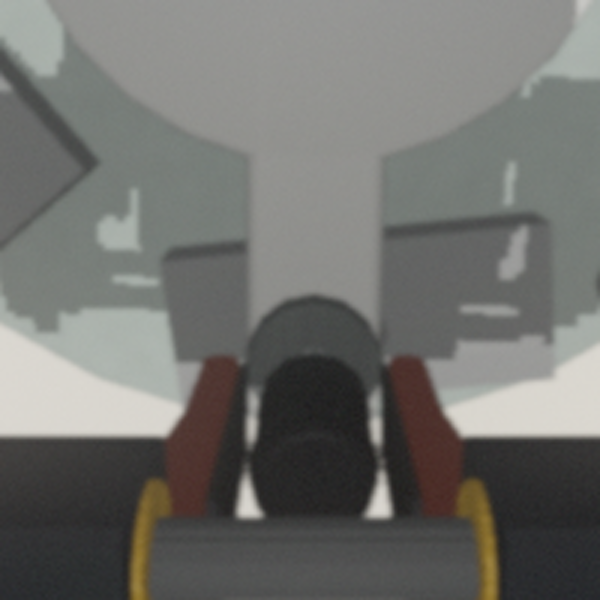

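Emit:
{"api": "move_arm", "payload": {
  "rows": [
    [0,0,-3,0,0.36],
    [0,0,-6,0,0.36],
    [0,1,-6,0.008,0.36],
    [0,2,-6,0.016,0.36],
    [0,3,-6,0.025,0.36],
    [0,4,-6,0.033,0.36],
    [0,5,-6,0.041,0.36],
    [0,6,-6,0.05,0.36],
    [0,7,-6,0.058,0.36]
  ]
}}

```text
t: 13.18
ee_pos: [621.1, -18.7, 39.1]
orientation: [-0.077, 1.565, 0.077]
ft_force: [-1.7, -5.5, 0.3]
width: 28.3
```

Emit:
{"api": "move_arm", "payload": {
  "rows": [
    [-0.1,1,0,0.008,0.36],
    [-0.2,2,0,0.016,0.36],
    [-0.3,3,0,0.025,0.36],
    [-0.4,4,0,0.033,0.36]
  ]
}}

```text
t: 13.68
ee_pos: [620.7, -15.0, 39.0]
orientation: [-0.104, 1.564, 0.103]
ft_force: [1.0, -2.5, -1.5]
width: 28.1
```

```bash
python3 - <<'E'
from h import *
import pickle
o=ctrl.get_obs();im=get_image('wrist');cv2.imwrite('pics/w11.png',im);cv2.imwrite('pics/w11z.png',cv2.resize(im[100:300,150:350],None,fx=3,fy=3,interpolation=cv2.INTER_CUBIC))
p=o['ee_pos'];print(o['t'],p,o['width'],o['ft_force'])
E
```

```text
13.675 [620.67298368 -14.96237955  38.9888548 ] 28.06388474401461 [ 0.96885026 -2.4940346  -1.54492323]
```

View pics/w11z.png

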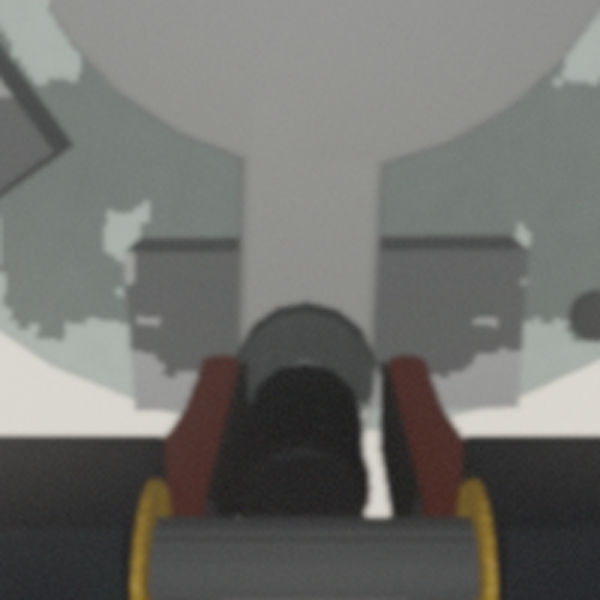

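Emit:
{"api": "move_arm", "payload": {
  "rows": [
    [-0.1,0.8,0,0.007,0.36],
    [-0.2,1.6,0,0.014,0.36],
    [-0.3,2.4,0,0.02,0.36]
  ]
}}

```text
t: 14.1
ee_pos: [620.5, -11.9, 39.1]
orientation: [-0.119, 1.563, 0.12]
ft_force: [0.3, -0.3, -0.3]
width: 28.3
```

```bash
cat > look.py <<'E'
import sys
from h import *
n=sys.argv[1]
o=ctrl.get_obs();im=get_image('wrist');cv2.imwrite(f'pics/{n}.png',im);cv2.imwrite(f'pics/{n}z.png',cv2.resize(im[100:300,150:350],None,fx=3,fy=3,interpolation=cv2.INTER_CUBIC))
p=o['ee_pos'];print(o['t'],p,o['width'],o['ft_force'])
E
python3 look.py w12
```

```text
14.1 [620.45661576 -11.88763478  39.13365678] 28.266521840526266 [ 0.2642401  -0.27978181 -0.34672371]
```

View pics/w12z.png

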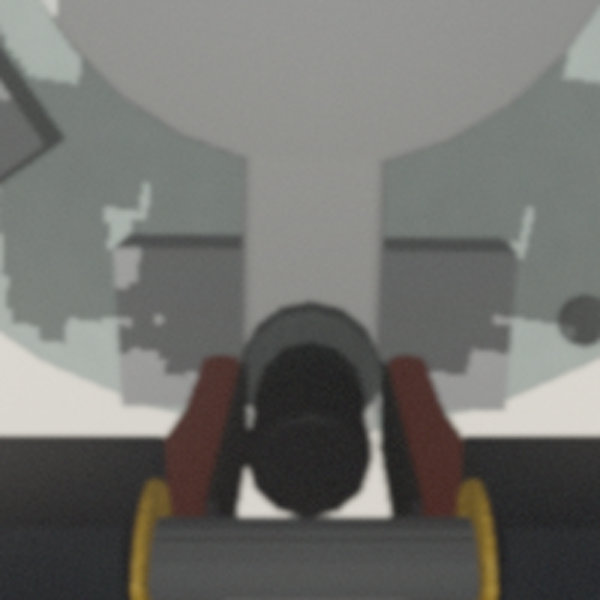

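```bash
python3 - <<'E'
from h import *
def projw(p,o):
    c=calibration('wrist');R=cv2.Rodrigues(o['orientation'])[0];T=np.array(c['T_tool_cam']);q=T[:3,:3].T@(R.T@(np.array(p)-o['ee_pos'])-T[:3,3]);return np.array([c['cx']+c['fx']*q[0]/-q[2],c['cy']-c['fy']*q[1]/-q[2]])
o=ctrl.get_obs();C=np.array([502.5,-28]);d=o['ee_pos'][:2]-C;a=np.arctan2(d[1],d[0])
for z in(96,98,100,104,114):
    print(z,[np.round((projw(np.r_[C+r*np.array([np.cos(a),np.sin(a)]),z],o)-[149.8,99.8])*3) for r in(119,131)])
E
```

```text
96 [array([313., 449.]), array([312., 507.])]
98 [array([313., 454.]), array([312., 512.])]
100 [array([313., 459.]), array([312., 518.])]
104 [array([313., 470.]), array([312., 530.])]
114 [array([313., 499.]), array([312., 562.])]
```

Emit:
{"api": "move_arm", "payload": {
  "rows": [
    [0,0,0,0,0.1],
    [0,0,0,0,-0.3],
    [0,0,0,0,-0.6],
    [0,0,0,0,-0.7],
    [0,0,0,0,-0.7],
    [0,0,10,0,-0.7],
    [0,0,40,0,-0.7],
    [0,0,80,0,-0.7],
    [0,0,120,0,-0.7],
    [0,0,160,0,-0.7],
    [0,0,160,0,-0.7],
    [0,0,160,0,-0.7]
  ]
}}

```text
t: 15.65
ee_pos: [620.0, -11.8, 199.1]
orientation: [-0.12, 1.563, 0.12]
ft_force: [0.6, 1.3, -1.0]
width: 74.4
```

```bash
python3 look.py w13; python3 - <<'E'
from h import *
im=get_image('scene');cv2.imwrite('pics/s13.png',im);cv2.imwrite('pics/s13z.png',cv2.resize(im[170:260,180:320],None,fx=5.5,fy=5.5,interpolation=cv2.INTER_CUBIC))
E
```

```text
15.65 [620.03381659 -11.82799637 199.07138588] 74.39452715834575 [ 0.57590183  1.26086268 -0.96474584]
```

View pics/w13z.png

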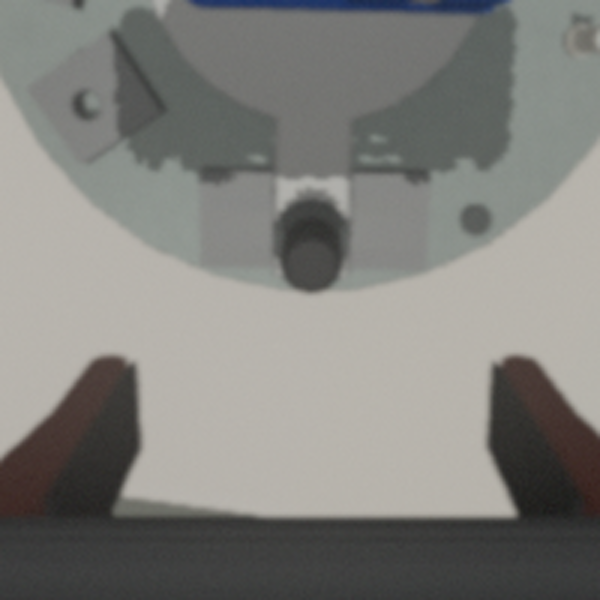

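View pics/s13z.png

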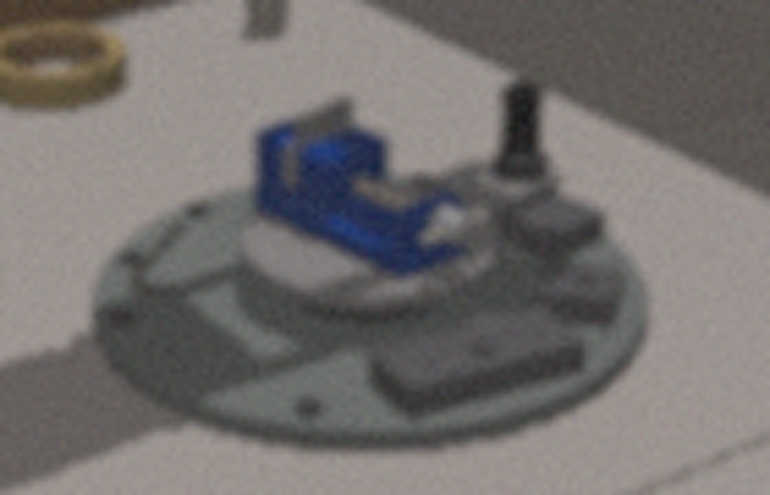

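```bash
python3 -c "
from workcell import ctrl
print(ctrl.close_job(), ctrl.get_obs()['t'])"
```

```text
the job is handed in; nothing more can be done
the job is handed in; nothing more can be done
```

The pin is in the next counter-clockwise hole, at a table angle of about 0.98 rad, and I handed the job in at about 15.7 s.

- **What I did:** I pulled the pin up 18 mm by its knob and swung the arm to about 0.88 rad with the pin clear. There I set it gently on the block and opened the jaws to 28 mm. I then pushed the loose knob along in steps of 1 mm or less (2.5–5.5 N read) until the pin dropped.
- **Last checks:**
  - The push force fell to about zero when the pin dropped.
  - In the wrist view the knob top sits at about 98.5 mm, against 100 mm when fully home.
  - The scene view shows no gap between knob and bushing beyond the original one. The hex key, the sleeve and the tape roll are where they were; the other loose items were not in the last close-ups.
  - The gripper was clear, about 160 mm above where it had let go of the knob.
- **What went wrong or disagreed:**
  - My first grasp closed on air just above the knob without touching it. The real fingertips are about 37 mm behind the reported TCP. I saw this in the pictures and went lower.
  - I did not push on the pin afterwards to prove it was locked; that rests on the force drop and the knob height.

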